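# Latch the hold-down open over a glass insulator

## Robot

A 6-joint arm with a two-finger parallel gripper is mounted at the origin on the work surface. World frame = base frame: x ahead of the robot, y to its left, z up, the work surface at z = 0. Lengths are in m, angles in rad, forces in N, time in s.
With the tool pointing down it reaches from about 0.35 to 0.95 m from the base axis. Payload 17.4 kg.
Tool frame: the origin (TCP) lies between the finger pads; the fingertips stand ahead of it and the grasp point (between the pads) lies 11 mm behind it (tip_reach is the z of the fingertips in the tool frame, in m); z points along the fingers, y is the direction in which the jaws open and shut (so a half turn about z gives the same grasp; the last joint's range is limited). The gripper opens to 93 mm and grips with 3 to 60 N. Pads are 15 mm wide; open, the fingers measure 128 mm over their backs; the gripper's body (75 mm by 188 mm) begins 65 mm behind the grasp point.
Start: joints at [1.289, 0.116, 1.442, -0, 1.584, -0.038], TCP at [0.163, 0.655, 0.227] pointing down, gripper open.
Joint ranges: [-2.83, 2.83], [-0.83, 2.19], [0.07, 2.5], [-1.14, 4.28], [0.01, 3], [-2.97, 2.97]. Speed limits (rad/s): [1.89, 1.89, 2.22, 3.14, 3.14, 3.14].

## Interface

Orientations are given as a rotation vector (axis times angle).
In Python, from bench import * gives the robot as it stands. The module is installed in compiled form; this text tells all that it offers.
- The arm moves only by the tool send_rows, never from a script. Its argument "plan" is a list of rows, each an object of numbers: "jaw": the closure, from -1 (fully open) to 1 (shut), so that 0 is half open; "x", "y", "z": the shift along the world's x, y, z in m; "rx", "ry", "rz": the turn, a rotation vector about the world's x, y, z in rad. In form: [{"jaw": .., "x": .., "y": .., "z": .., "rx": .., "ry": .., "rz": ..}, ...]. A call has 1 to 20 rows; each row shifts and turns the commanded pose from where the row before left it; what a row does not reach is not made up. A row lasts 1/12 s, in which the tool goes at most 41.7 mm and 7.16 degrees, less where a joint would pass 70% of its speed; a pose out of reach is approached as far as the arm can. A call with a gripper value outside its range is refused whole. The fingers move at their own pace and stop on an object; "squeeze" is the grip in N (left out, the last holds). Time passes only in rows, so rows that do not move let the fingers close. It gives the time, the measured TCP pose, the force and the opening at its end, in the units of the state.
- state(): the state, without advancing time (a new reading comes with each control period).
- camera(name): name is "scene" or "top"; returns a dict with "pixels" (400x640x3 uint8, red, green, blue), "vertical_fov" (degrees; the focal length in pixels is half the picture's height over the tangent of half this angle, whatever the lens; pixels are square), "cx", "cy" (the principal point, pixels), "R" (3x3) and "t" (3): a world point X has camera coordinates R X + t. Camera axes: x right, y down, z forward; pixel columns grow to the right and rows downward; lengths in m; the calibration is good to about 2 mm. A picture is of the moment at which its call begins. There is no depth.
- finish_job(): hands the job in, once; it reports no verdict.
The state is a dict: "time_s": time; "joint_pos": joint angles; "joint_velocities": joint speeds; "joint_torque": joint torques, N m; "ee_pos": TCP position; "tcp_rot": TCP orientation; "contact_force": force on the tool from outside, world axes, zero at the start; "ft_torque": the same for the moment, N m; "grip_width": finger opening in m.
Only numpy, scipy, OpenCV 4.12 (cv2) and the standard library are available. Lean on these libraries where they do the work, as an engineer would, in place of code of your own. Each camera call takes 0.05 s, during which the arm holds its last target.

## Task

The spring hold-down on the plywood board is clamping a glass insulator. Press the round knob on its tail straight down as far as it goes so that the foot tips up off the insulator, then, keeping it pressed, swing the tail sideways all the way under the steel catch and ease off, so that the catch holds the hold-down open when you let go. Never push on it harder than 20 N, never let it snap back, and leave the insulator standing where it is and the things lying round about alone.

Things in the scene. Friction and masses are not known exactly. Their poses are not given: they have to be found in the camera images.
- clamp: The fixture: plywood board 340 x 200 x 15 mm screwed to the bench, the hold-down's post at its middle. Origin: under the board's centre, on the post's vertical swing axis, at bench level. x axis: along the board towards the insulator, y to the left of that, z up. Insulator 110 mm from the post on the +x side, knob on the -x side (nearer the robot), catch on the -x, -y side.
- lever: The hold-down: a 12 mm square steel bar, rocking like a seesaw in a fork on the post. Origin: on the pivot axis, 118 mm above the bench; x axis along the bar towards the foot. Level at rest; a spring keeps the foot down. At the knob it gives from about 6 N, rising to about 9 N at 0.28 rad of tilt (36 mm down); there it meets a firm rubber stop and the force climbs fast. Let go, it springs back.
- tail (a point): Point on the bar's axis straight below the knob's centre, 130 mm from the pivot. The knob is a flat black disc 36 mm across, 8 mm thick, on a threaded brass stem. It is screwed in differently from job to job: its flat top lies anywhere from 19 to 49 mm above this point (square to the bar). Its height is not measured: find it by touch.
- foot (a point): Point on the bar's axis above the rubber foot, 110 mm from the pivot; the pad's underside is 20.5 mm below it. 118 mm above the bench at rest, about 148 mm where the bar meets its stop, about 143 mm when the bar rests up against the catch.
- swing (a joint): Swing of fork and bar about the post (rad). 0: bar along the board, foot over the insulator; starts within 0.12 of that. Grows anticlockwise seen from above (tail towards the board's -y side) to a stop at 0.60, where the bar lies under the catch. Light friction, about 1 N at the knob; stays where left. From about 0.34 on it catches on the arm's end if not pressed deep enough.
- catch (a point): Underside of the catch, where the bar ends up under it, 70 mm from the post: a 10 mm square steel bracket standing on the board beyond the bar's path, its level arm reaching 12 mm from here towards the bar's start. Pressed to its stop the bar passes under with 2 mm to spare; 5 mm or more short (at the knob) it catches on the arm's end. Let go there, it rises against the arm, which holds it.
- insulator_mid (a point): Centre (half-way up) of the clamped bell-shaped glass insulator, 82 mm tall, 62 mm across its skirt, about 0.35 kg, standing loose on the board; z along its axis. Not to be shifted.
- amber: Bystander: bell-shaped amber glass insulator, 66 mm across, 88 mm tall; origin under its centre.
- white: Bystander: bell-shaped white ceramic insulator, 60 mm across, 70 mm tall; origin under its centre.
- green: Bystander: bell-shaped green glass insulator, 68 mm across, 95 mm tall; origin under its centre.
- wrench: Bystander: steel wrench lying flat on the bench; origin under its middle, x along it.

How it is judged:
On the way:
1. the knob is pressed until the foot is tipped well up off the insulator, before the tail is swung to the catch (z of foot in the frame of clamp above 0.14 m and value of joint swing below 0.3 rad and contact force between the fingers and lever above 2 N), for 0.2 s.
At the end, for the whole second after the job is handed in: The hold-down is let go and at rest, its tail swung under the catch (swing over 0.50 rad of 0.60) and held down by it, so that the foot point is more than 140 mm above the board's underside; the insulator stands upright (within 0.1 rad), within 10 mm of where it was (z of foot in the frame of clamp above 0.14 m and value of joint swing above 0.5 rad and angular speed of lever below 0.05 rad/s and contact force between each of the fingers, the arm and lever below 0.1 N and distance of insulator_mid from where it was at the start of the episode below 0.01 m and angle between insulator_mid's own z axis and vertical below 0.1 rad); the robot touches nothing.
It fails at once if the hold-down is pushed harder than 20 N (contact force between any of the fingers, the arm and lever above 20 N).
It fails at once if the hold-down snaps back (turns faster than 2 rad/s) (angular speed of lever above 2 rad/s).
It fails at once if the clamped insulator is shifted more than 10 mm or tipped (distance of insulator_mid from where it was at the start of the episode above 0.01 m or angle between insulator_mid's own z axis and vertical above 0.2 rad).
It fails at once if a bystander is moved more than 10 mm (distance of any of amber, white, green, wrench from where it was at the start of the episode above 0.01 m).
It also fails if it takes over 53 s, if anything falls off the work surface, if the arm or the gripper's body presses on something with over 40 N, if the wrist force passes 120 N, or if a joint passes its speed limit or range.

## Working session

There is one attempt and no reset: what is moved stays moved. The work goes in short steps, Python scripts to look and compute and a tool call to move; the robot and the scene stay as the last step left them, time stands still between calls to the robot, and variables do not carry over. Pictures are saved under pics/ and viewed, and the job is handed in when it is done.

Besides the shell and the picture viewer there is one more tool, called after ">>>" as name([rows], argument=value, ...), one row to a line, values as JSON. send_rows: Moves the arm, as the interface text tells. Its arguments: {"type":"object","properties":{"plan":{"type":"array","items":{"type":"object","properties":{"jaw":{"type":"number"},"x":{"type":"number"},"y":{"type":"number"},"z":{"type":"number"},"rx":{"type":"number"},"ry":{"type":"number"},"rz":{"type":"number"}}}},"squeeze":{"type":"number"}},"required":["plan"]}

```bash
mkdir -p pics
python3 - <<'E'
from bench import *
import cv2
s=state(); print({k:(v if not hasattr(v,'round') else v) for k,v in s.items()})
for n in ("scene","top"):
    c=camera(n); cv2.imwrite(f"pics/{n}0.png",c["pixels"][:,:,::-1]); print(n,c["vertical_fov"],c["cx"],c["cy"],c["R"],c["t"])
E
```

```text
{'time_s': 0.0, 'joint_pos': array([ 1.28922384e+00,  1.16490576e-01,  1.44224462e+00, -1.11025492e-05,
        1.58402245e+00, -3.77958035e-02]), 'joint_velocities': array([ 0.00018154,  0.00028695,  0.00080746,  0.00128927, -0.00158848,
        0.00143974]), 'joint_torque': array([ 1.06172061e-03, -7.21272898e+01, -6.22598863e+01,  7.80091295e-02,
        2.39458104e-02, -8.84153064e-05]), 'ee_pos': array([0.16287926, 0.65485302, 0.22591491]), 'tcp_rot': array([-3.81955020e-01, -3.11811104e+00,  1.80935007e-03]), 'contact_force': array([0.3582954 , 0.09250865, 0.48122741]), 'ft_torque': array([-0.01054035,  0.02342185, -0.00393262]), 'grip_width': 0.09310484270341468}
scene 55.30011174843958 322.29892108456136 201.78111354491006 [[ 0.29367163  0.95583213 -0.01191266]
 [ 0.55825869 -0.18160991 -0.80954621]
 [-0.77595374  0.23109041 -0.58693528]] [-0.16357665 -0.25694279  1.39977661]
top 50.462247786710684 318.06458814125295 206.62467962594272 [[ 0.00342456 -0.99992295 -0.01193153]
 [-0.99149047 -0.00184248 -0.13016623]
 [ 0.13013422  0.01227576 -0.99142039]] [-6.36154263e-04  5.73535169e-01  1.11503854e+00]
```

View pics/scene0.png

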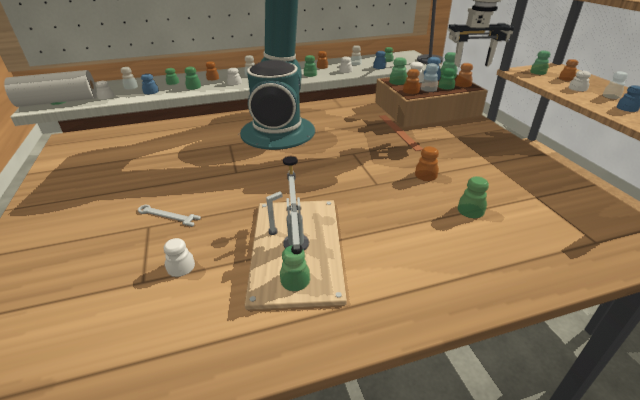

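View pics/top0.png

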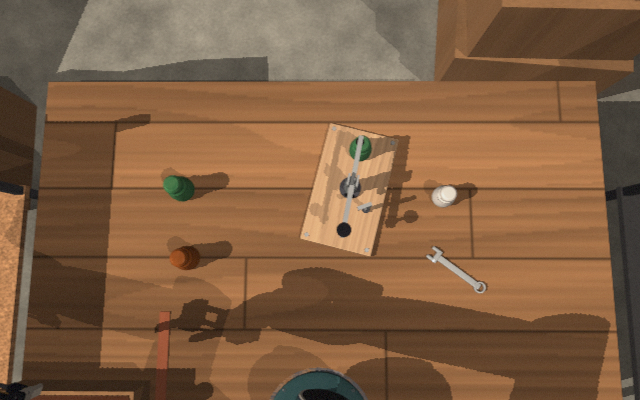

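The scene view shows the knob at about (290,160), the bar running to the foot at (296,247) over the green insulator, and the catch at (272,200). In the top view the knob is at (344,229), the post at (350,187), the insulator at (360,148), and the catch at (366,208).

```bash
cat > h.py <<'E'
import numpy as np, cv2
from bench import *
def K(c):
    f=200/np.tan(np.radians(c["vertical_fov"]/2)); return f,c["cx"],c["cy"]
def ray(c,u,v):
    f,cx,cy=K(c); d=np.array([(u-cx)/f,(v-cy)/f,1.]); R=np.array(c["R"]); return -R.T@np.array(c["t"]), R.T@d
def onz(c,u,v,z):
    o,d=ray(c,u,v); return o+d*(z-o[2])/d[2]
def tri(c1,p1,c2,p2):
    o1,d1=ray(c1,*p1);o2,d2=ray(c2,*p2)
    s=np.linalg.lstsq(np.stack([d1,-d2],1),o2-o1,rcond=None)[0]
    a=o1+s[0]*d1;b=o2+s[1]*d2; return (a+b)/2,np.linalg.norm(a-b)
def proj(c,X):
    f,cx,cy=K(c); p=np.array(c["R"])@X+c["t"]; return f*p[0]/p[2]+cx, f*p[1]/p[2]+cy
def dark(c,x0,x1,y0,y1,th=40):
    m=(c["pixels"].max(2)<th).astype(np.uint8); w=np.zeros_like(m); w[y0:y1,x0:x1]=m[y0:y1,x0:x1]
    n,l,st,ce=cv2.connectedComponentsWithStats(w)
    return [(st[i].tolist(),ce[i].round(1).tolist()) for i in range(1,n) if st[i][4]>15]
E
python3 - <<'E'
from h import *
s=camera("scene");t=camera("top")
print(dark(s,270,312,145,180)); print(dark(t,325,365,215,245))
# board mask in top
p=t["pixels"]; hsv=cv2.cvtColor(p,cv2.COLOR_RGB2HSV)
print(p[200,325],p[200,280],p[230,370],p[135,345])
a=cv2.resize(p[110:265,285:425],None,fx=4,fy=4,interpolation=cv2.INTER_CUBIC); cv2.imwrite("pics/tz.png",a[:,:,::-1])
a=cv2.resize(s["pixels"][145:310,235:355],None,fx=3.6,fy=3.6,interpolation=cv2.INTER_CUBIC); cv2.imwrite("pics/sz.png",a[:,:,::-1])
E
```

```text
[([283, 160, 14, 5, 38], [289.2, 162.6])]
[([337, 223, 13, 14, 121], [343.2, 229.3])]
[179 136  99] [151 105  67] [209 159 115] [180 139 101]
```

View pics/tz.png

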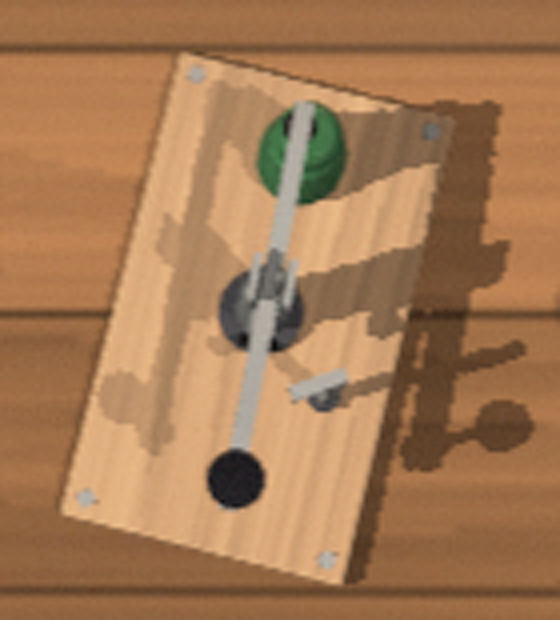

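View pics/sz.png

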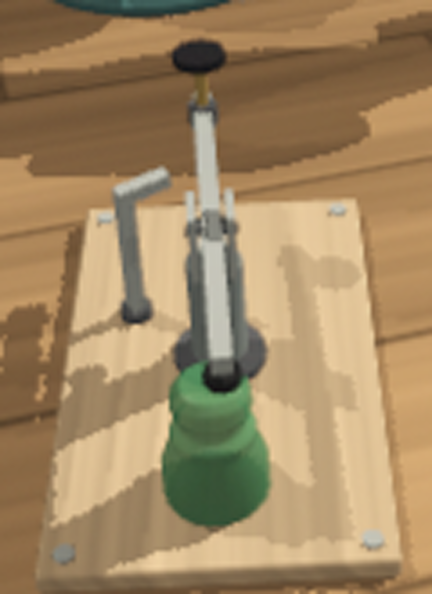

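Run:
```python
from h import *
s=camera("scene");t=camera("top")
C=[onz(t,285+u/4-.4,110+v/4-.4,.015)[:2] for u,v in [(182,55),(452,120),(345,583),(63,514)]]
C=np.array(C);print(C, [np.linalg.norm(C[i]-C[(i+1)%4]) for i in range(4)])
far=(C[0]+C[1])/2;near=(C[2]+C[3])/2;print("centre",C.mean(0),"yaw",np.arctan2(*(far-near)[::-1]))
S=np.array([onz(s,235+u/3.6-.4,145+v/3.6-.4,.015)[:2] for u,v in [(92,208),(357,200),(400,572),(40,580)]]);print("scene",S,S.mean(0), np.arctan2(*((S[2]+S[3]-S[0]-S[1])[::-1])))
k=tri(t,(343.6,229.2),s,(289.9,160.6)); print("knob",k)
for sz,tz in [((219,375),(302,105))]: print("foot",tri(t,(285+tz[0]/4,110+tz[1]/4),s,(235+sz[0]/3.6,145+sz[1]/3.6)))
for z in (.137,.147,.157,.167): print(z,onz(t,343.6,229.2,z),onz(s,289.9,160.6,z))
# catch arm end top/ bar dir on z=.124
a=onz(t,285+305/4,110+105/4,.124);b=onz(t,285+243/4,110+445/4,.124);print("bar yaw",np.arctan2(*(a-b)[1::-1]),a,b)
```

```text
[[ 0.81517552 -0.03222053]
 [ 0.76760599 -0.22257846]
 [ 0.44289675 -0.14308674]
 [ 0.4892994   0.04946615]] [np.float64(0.19621162215972848), np.float64(0.3342978048634857), np.float64(0.19806519024762073), np.float64(0.33595826403203)]
centre [ 0.62874441 -0.08710489] yaw -0.24285391784561317
scene [[ 0.44021066 -0.13724546]
 [ 0.49129161  0.05249257]
 [ 0.82519822 -0.03456182]
 [ 0.77148306 -0.22128209]] [ 0.63204589 -0.0851492 ] -0.25175340344709457
knob (array([ 0.5026574 , -0.06166033,  0.16296179]), np.float64(0.0009373857596867156))
foot (array([ 0.74803092, -0.10979006,  0.11138326]), np.float64(0.0006828604000396305))
0.137 [ 0.5045766 -0.0633659  0.137    ] [ 0.45794337 -0.0523782   0.137     ]
0.147 [ 0.50379985 -0.06288563  0.147     ] [ 0.47521387 -0.05577897  0.147     ]
0.157 [ 0.5030231  -0.06240535  0.157     ] [ 0.49248436 -0.05917974  0.157     ]
0.167 [ 0.50224635 -0.06192507  0.167     ] [ 0.50975486 -0.06258051  0.167     ]
bar yaw -0.18435384473604188 [ 0.74426949 -0.11024002  0.124     ] [ 0.52547988 -0.06944207  0.124     ]
```

Run:
```python
import bench
print([n for n in dir(bench) if not n.startswith('__')])
print(getattr(bench,'tip_reach',None), bench.state().get('tip_reach'))
print(bench.state().keys())
```

```text
['Unreachable', 'camera', 'finish_job', 'state', 'tip_reach']
0.008 None
dict_keys(['time_s', 'joint_pos', 'joint_velocities', 'joint_torque', 'ee_pos', 'tcp_rot', 'contact_force', 'ft_torque', 'grip_width'])
```

>>> send_rows([
  {"jaw": 1, "x": 0.014, "y": -0.03},
  {"jaw": 1, "x": 0.014, "y": -0.03},
  {"jaw": 1, "x": 0.014, "y": -0.03},
  {"jaw": 1, "x": 0.014, "y": -0.03},
  {"jaw": 1, "x": 0.014, "y": -0.03},
  {"jaw": 1, "x": 0.014, "y": -0.03},
  {"jaw": 1, "x": 0.014, "y": -0.03},
  {"jaw": 1, "x": 0.014, "y": -0.03},
  {"jaw": 1, "x": 0.014, "y": -0.03},
  {"jaw": 1, "x": 0.014, "y": -0.03},
  {"jaw": 1, "x": 0.014, "y": -0.03},
  {"jaw": 1, "x": 0.014, "y": -0.03},
  {"jaw": 1, "x": 0.014, "y": -0.03},
  {"jaw": 1, "x": 0.014, "y": -0.03},
  {"jaw": 1, "x": 0.014, "y": -0.03},
  {"jaw": 1, "x": 0.014, "y": -0.03},
  {"jaw": 1, "x": 0.014, "y": -0.03},
  {"jaw": 1, "x": 0.014, "y": -0.03},
  {"jaw": 1, "x": 0.014, "y": -0.03},
  {"jaw": 1, "x": 0.014, "y": -0.03},
], squeeze=10)

```text
schema error: expected keys jaw, x, y, z, rx, ry, rz
```

>>> send_rows([
  {"jaw": 1, "x": 0.015, "y": -0.032, "z": 0, "rx": 0, "ry": 0, "rz": 0},
  {"jaw": 1, "x": 0.015, "y": -0.032, "z": 0, "rx": 0, "ry": 0, "rz": 0},
  {"jaw": 1, "x": 0.015, "y": -0.032, "z": 0, "rx": 0, "ry": 0, "rz": 0},
  {"jaw": 1, "x": 0.015, "y": -0.032, "z": 0, "rx": 0, "ry": 0, "rz": 0},
  {"jaw": 1, "x": 0.015, "y": -0.032, "z": 0, "rx": 0, "ry": 0, "rz": 0},
  {"jaw": 1, "x": 0.015, "y": -0.032, "z": 0, "rx": 0, "ry": 0, "rz": 0},
  {"jaw": 1, "x": 0.015, "y": -0.032, "z": 0, "rx": 0, "ry": 0, "rz": 0},
  {"jaw": 1, "x": 0.015, "y": -0.032, "z": 0, "rx": 0, "ry": 0, "rz": 0},
  {"jaw": 1, "x": 0.015, "y": -0.032, "z": 0, "rx": 0, "ry": 0, "rz": 0},
  {"jaw": 1, "x": 0.015, "y": -0.032, "z": 0, "rx": 0, "ry": 0, "rz": 0},
  {"jaw": 1, "x": 0.015, "y": -0.032, "z": 0, "rx": 0, "ry": 0, "rz": 0},
  {"jaw": 1, "x": 0.015, "y": -0.032, "z": 0, "rx": 0, "ry": 0, "rz": 0},
  {"jaw": 1, "x": 0.015, "y": -0.032, "z": 0, "rx": 0, "ry": 0, "rz": 0},
  {"jaw": 1, "x": 0.015, "y": -0.032, "z": 0, "rx": 0, "ry": 0, "rz": 0},
  {"jaw": 1, "x": 0.015, "y": -0.032, "z": 0, "rx": 0, "ry": 0, "rz": 0},
  {"jaw": 1, "x": 0.015, "y": -0.032, "z": 0, "rx": 0, "ry": 0, "rz": 0},
  {"jaw": 1, "x": 0.015, "y": -0.032, "z": 0, "rx": 0, "ry": 0, "rz": 0.01},
  {"jaw": 1, "x": 0.015, "y": -0.032, "z": 0, "rx": 0, "ry": 0, "rz": 0.01},
  {"jaw": 1, "x": 0.015, "y": -0.032, "z": 0, "rx": 0, "ry": 0, "rz": 0.01},
  {"jaw": 1, "x": 0.015, "y": -0.032, "z": 0, "rx": 0, "ry": 0, "rz": 0.02},
], squeeze=10)

```text
time_s: 1.97
ee_pos: [0.4633, 0.0132, 0.2269]
tcp_rot: [0.304, 3.126, 0.0]
contact_force: [0.1, 0.5, 0.1]
grip_width: 0.0007
```

>>> send_rows([
  {"jaw": 1, "x": 0.01, "y": -0.02, "z": -0.006, "rx": 0, "ry": 0, "rz": 0},
  {"jaw": 1, "x": 0.01, "y": -0.02, "z": -0.006, "rx": 0, "ry": 0, "rz": 0},
  {"jaw": 1, "x": 0.01, "y": -0.02, "z": -0.006, "rx": 0, "ry": 0, "rz": 0},
  {"jaw": 1, "x": 0.008, "y": -0.013, "z": -0.006, "rx": 0, "ry": 0, "rz": 0},
  {"jaw": 1, "x": 0.001, "y": -0.002, "z": -0.006, "rx": 0, "ry": 0, "rz": 0},
  {"jaw": 1, "x": 0, "y": 0, "z": -0.004, "rx": 0, "ry": 0, "rz": 0},
  {"jaw": 1, "x": 0, "y": 0, "z": 0, "rx": 0, "ry": 0, "rz": 0},
  {"jaw": 1, "x": 0, "y": 0, "z": 0, "rx": 0, "ry": 0, "rz": 0},
])

```text
time_s: 2.63
ee_pos: [0.5016, -0.0591, 0.1927]
tcp_rot: [-0.303, -3.127, -0.0]
contact_force: [0.4, -0.3, 0.6]
grip_width: 0.0002
```

Run:
```python
from h import *
s=camera("scene")
print(state()["contact_force"],state()["ee_pos"])
a=cv2.resize(s["pixels"][90:260,220:370],None,fx=3.5,fy=3.5,interpolation=cv2.INTER_CUBIC); cv2.imwrite("pics/s1.png",a[:,:,::-1])
```

```text
[ 0.52584219 -0.52985991 -0.31822599] [ 0.50176148 -0.05909036  0.19302753]
```

View pics/s1.png

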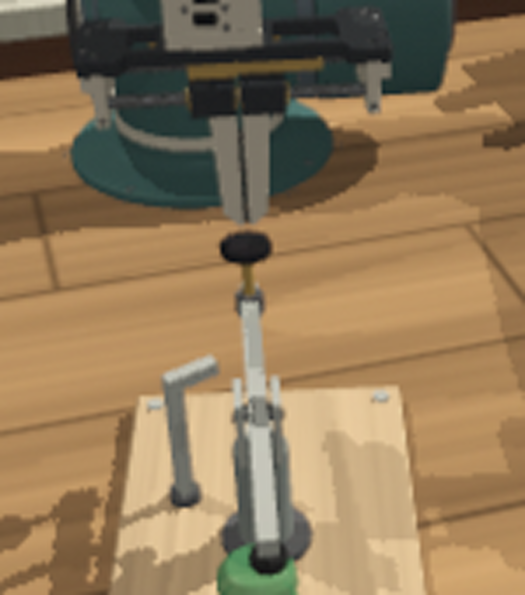

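The crop shows the fingertips (247,220) directly above the knob (245,247), about 20 mm apart. I'll approach, then find the top by touch.

>>> send_rows([
  {"jaw": 1, "x": 0.001, "y": -0.0025, "z": -0.004, "rx": 0, "ry": 0, "rz": 0},
  {"jaw": 1, "x": 0, "y": 0, "z": -0.004, "rx": 0, "ry": 0, "rz": 0},
  {"jaw": 1, "x": 0, "y": 0, "z": -0.002, "rx": 0, "ry": 0, "rz": 0},
  {"jaw": 1, "x": 0, "y": 0, "z": -0.001, "rx": 0, "ry": 0, "rz": 0},
  {"jaw": 1, "x": 0, "y": 0, "z": -0.001, "rx": 0, "ry": 0, "rz": 0},
  {"jaw": 1, "x": 0, "y": 0, "z": -0.001, "rx": 0, "ry": 0, "rz": 0},
])

```text
time_s: 3.18
ee_pos: [0.503, -0.0624, 0.1796]
tcp_rot: [0.304, 3.127, 0.0]
contact_force: [0.6, 1.0, -0.4]
grip_width: 0.0003
```

>>> send_rows([
  {"jaw": 1, "x": 0, "y": 0, "z": -0.001, "rx": 0, "ry": 0, "rz": 0},
  {"jaw": 1, "x": 0, "y": 0, "z": -0.001, "rx": 0, "ry": 0, "rz": 0},
  {"jaw": 1, "x": 0, "y": 0, "z": -0.001, "rx": 0, "ry": 0, "rz": 0},
])

```text
time_s: 3.43
ee_pos: [0.503, -0.0625, 0.1766]
tcp_rot: [0.304, 3.127, -0.0]
contact_force: [0.2, 0.6, 0.1]
grip_width: 0.0006
```

>>> send_rows([
  {"jaw": 1, "x": 0, "y": 0, "z": -0.001, "rx": 0, "ry": 0, "rz": 0},
  {"jaw": 1, "x": 0, "y": 0, "z": -0.001, "rx": 0, "ry": 0, "rz": 0},
])

```text
time_s: 3.6
ee_pos: [0.503, -0.0625, 0.1746]
tcp_rot: [0.304, 3.127, -0.0]
contact_force: [-2.0, 0.6, 7.0]
grip_width: 0.0005
```

Contact came at TCP z ≈ 0.175, so the knob top is at about 0.167. Now I'll press along the bar's arc, tilting with it.

>>> send_rows([
  {"jaw": 1, "x": -0.001, "y": 0.0002, "z": -0.0027, "rx": -0.0038, "ry": -0.0196, "rz": 0},
  {"jaw": 1, "x": -0.001, "y": 0.0002, "z": -0.0027, "rx": -0.0038, "ry": -0.0196, "rz": 0},
  {"jaw": 1, "x": -0.001, "y": 0.0002, "z": -0.0027, "rx": -0.0038, "ry": -0.0196, "rz": 0},
])

```text
time_s: 3.85
ee_pos: [0.4999, -0.0619, 0.167]
tcp_rot: [0.298, 3.066, -0.009]
contact_force: [-4.1, 0.0, 7.4]
grip_width: 0.0002
```

>>> send_rows([
  {"jaw": 1, "x": -0.001, "y": 0.0002, "z": -0.0027, "rx": -0.0038, "ry": -0.0196, "rz": 0},
  {"jaw": 1, "x": -0.001, "y": 0.0002, "z": -0.0027, "rx": -0.0038, "ry": -0.0196, "rz": 0},
  {"jaw": 1, "x": -0.0009, "y": 0.0002, "z": -0.0027, "rx": -0.0038, "ry": -0.0196, "rz": 0},
])

```text
time_s: 4.1
ee_pos: [0.4972, -0.0613, 0.1591]
tcp_rot: [0.292, 3.006, -0.018]
contact_force: [-2.4, 0.2, 7.5]
grip_width: 0.0003
```

>>> send_rows([
  {"jaw": 1, "x": -0.0008, "y": 0.0002, "z": -0.0027, "rx": -0.0038, "ry": -0.0196, "rz": 0},
  {"jaw": 1, "x": -0.0007, "y": 0.0001, "z": -0.0028, "rx": -0.0038, "ry": -0.0196, "rz": 0},
  {"jaw": 1, "x": -0.0007, "y": 0.0001, "z": -0.0028, "rx": -0.0038, "ry": -0.0196, "rz": 0},
])

```text
time_s: 4.35
ee_pos: [0.495, -0.0609, 0.1509]
tcp_rot: [0.286, 2.946, -0.026]
contact_force: [-3.5, 0.6, 7.8]
grip_width: 0.0004
```

>>> send_rows([
  {"jaw": 1, "x": -0.0006, "y": 0.0001, "z": -0.0028, "rx": -0.0038, "ry": -0.0196, "rz": 0},
  {"jaw": 1, "x": -0.0006, "y": 0.0001, "z": -0.0028, "rx": -0.0038, "ry": -0.0196, "rz": 0},
])

```text
time_s: 4.52
ee_pos: [0.4938, -0.0607, 0.1453]
tcp_rot: [0.283, 2.907, -0.031]
contact_force: [-3.9, 0.7, 7.3]
grip_width: -0.0001
```

>>> send_rows([
  {"jaw": 1, "x": -0.0003, "y": 0.0001, "z": -0.0014, "rx": -0.0019, "ry": -0.0098, "rz": 0},
  {"jaw": 1, "x": -0.0003, "y": 0, "z": -0.0014, "rx": -0.0019, "ry": -0.0098, "rz": 0},
])

```text
time_s: 4.68
ee_pos: [0.4933, -0.0606, 0.1426]
tcp_rot: [0.281, 2.887, -0.033]
contact_force: [-2.4, 1.4, 7.8]
grip_width: 0.0006
```

Run:
```python
from h import *
s=camera("scene")
print(state()["contact_force"],state()["ee_pos"])
a=cv2.resize(s["pixels"][90:260,220:370],None,fx=3.5,fy=3.5,interpolation=cv2.INTER_CUBIC); cv2.imwrite("pics/s2.png",a[:,:,::-1])
```

```text
[0.03118084 0.26160423 8.18038292] [ 0.49318829 -0.06054982  0.14235576]
```

View pics/s2.png

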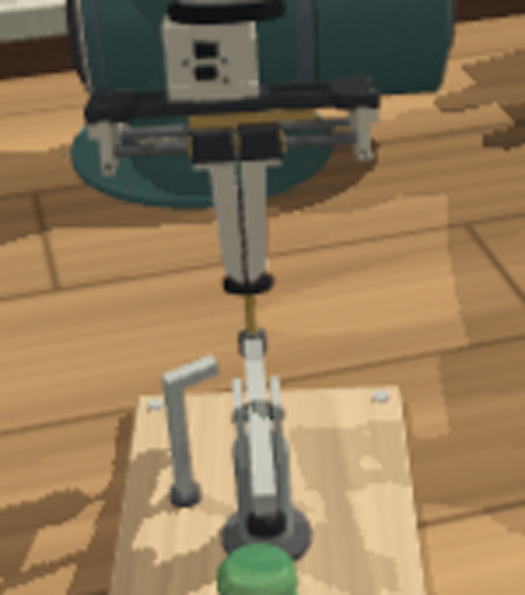

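The picture shows the fingers square on the knob (247,283) and the foot lifted clear of the insulator. I'll creep down to the rubber stop.

>>> send_rows([
  {"jaw": 1, "x": -0.0002, "y": 0, "z": -0.0014, "rx": -0.0019, "ry": -0.0098, "rz": 0},
  {"jaw": 1, "x": -0.0002, "y": 0, "z": -0.0014, "rx": -0.0019, "ry": -0.0098, "rz": 0},
])

```text
time_s: 4.9
ee_pos: [0.4929, -0.0605, 0.1398]
tcp_rot: [0.279, 2.868, -0.036]
contact_force: [-5.3, 1.9, 8.1]
grip_width: 0.0003
```

>>> send_rows([
  {"jaw": 1, "x": -0.0002, "y": 0, "z": -0.0014, "rx": -0.0019, "ry": -0.0098, "rz": 0},
  {"jaw": 1, "x": 0, "y": 0, "z": 0, "rx": 0, "ry": 0, "rz": 0},
])

```text
time_s: 5.07
ee_pos: [0.4926, -0.0605, 0.1382]
tcp_rot: [0.278, 2.858, -0.037]
contact_force: [-3.0, 1.0, 7.8]
grip_width: 0.0006
```

>>> send_rows([
  {"jaw": 1, "x": -0.0001, "y": 0, "z": -0.0007, "rx": -0.001, "ry": -0.0049, "rz": 0},
  {"jaw": 1, "x": 0, "y": 0, "z": 0, "rx": 0, "ry": 0, "rz": 0},
])

```text
time_s: 5.23
ee_pos: [0.4925, -0.0605, 0.1376]
tcp_rot: [0.277, 2.853, -0.037]
contact_force: [-4.1, 1.8, 7.1]
grip_width: 0.0003
```

>>> send_rows([
  {"jaw": 1, "x": -0.0001, "y": 0, "z": -0.0007, "rx": -0.001, "ry": -0.0049, "rz": 0},
  {"jaw": 1, "x": 0, "y": 0, "z": 0, "rx": 0, "ry": 0, "rz": 0},
])

```text
time_s: 5.4
ee_pos: [0.4924, -0.0605, 0.137]
tcp_rot: [0.277, 2.848, -0.038]
contact_force: [-3.2, 1.2, 8.2]
grip_width: 0.0007
```

>>> send_rows([
  {"jaw": 1, "x": -0.0001, "y": 0, "z": -0.0005, "rx": -0.0006, "ry": -0.0033, "rz": 0},
  {"jaw": 1, "x": 0, "y": 0, "z": 0, "rx": 0, "ry": 0, "rz": 0},
])

```text
time_s: 5.57
ee_pos: [0.4924, -0.0605, 0.1365]
tcp_rot: [0.276, 2.845, -0.039]
contact_force: [-4.1, 1.4, 7.9]
grip_width: 0.0006
```

>>> send_rows([
  {"jaw": 1, "x": -0.0001, "y": 0, "z": -0.0005, "rx": 0, "ry": 0, "rz": 0},
  {"jaw": 1, "x": 0, "y": 0, "z": 0, "rx": 0, "ry": 0, "rz": 0},
])

```text
time_s: 5.73
ee_pos: [0.4924, -0.0605, 0.1361]
tcp_rot: [0.276, 2.845, -0.039]
contact_force: [-4.2, 1.8, 8.6]
grip_width: 0.0004
```

>>> send_rows([
  {"jaw": 1, "x": -0.0001, "y": 0, "z": -0.0005, "rx": 0, "ry": 0, "rz": 0},
  {"jaw": 1, "x": 0, "y": 0, "z": 0, "rx": 0, "ry": 0, "rz": 0},
])

```text
time_s: 5.9
ee_pos: [0.4923, -0.0606, 0.1358]
tcp_rot: [0.277, 2.845, -0.038]
contact_force: [-4.1, 1.3, 9.9]
grip_width: 0.0004
```

>>> send_rows([
  {"jaw": 1, "x": 0, "y": 0, "z": -0.0004, "rx": 0, "ry": 0, "rz": 0},
  {"jaw": 1, "x": 0, "y": 0, "z": 0, "rx": 0, "ry": 0, "rz": 0},
])

```text
time_s: 6.07
ee_pos: [0.4923, -0.0606, 0.1355]
tcp_rot: [0.276, 2.844, -0.039]
contact_force: [-5.9, 1.9, 10.4]
grip_width: 0.0006
```

Run:
```python
from h import *
from scipy.spatial.transform import Rotation as Ro
print(state()["contact_force"],state()["ee_pos"])
s=state(); p=s["ee_pos"]; tip=p+Ro.from_rotvec(s["tcp_rot"]).as_matrix()[:,2]*.008
c=np.array([.630,-.086]); v=c-p[:2]; th=np.arctan2(v[1],v[0]); r=np.linalg.norm(v); print("yaw,r",th,r,"swing est",th+.247,tip)
n=18; end=-.247+.60
ang=np.linspace(th,end,n+1); P=c-r*np.stack([np.cos(ang),np.sin(ang)],1)
print((np.diff(P,axis=0)*1e4).round(1).tolist(), ang[1]-ang[0])
```

```text
[-5.94606292  1.92680302 10.38772924] [ 0.49232522 -0.06056355  0.13554469]
yaw,r -0.18269726170433845 0.1400048537110506 swing est 0.06430273829566155 [ 0.49453169 -0.06099049  0.12786685]
[[-7.0, -41.1], [-5.7, -41.3], [-4.5, -41.4], [-3.3, -41.5], [-2.0, -41.6], [-0.8, -41.7], [0.4, -41.7], [1.7, -41.6], [2.9, -41.6], [4.2, -41.5], [5.4, -41.3], [6.6, -41.1], [7.8, -40.9], [9.1, -40.7], [10.3, -40.4], [11.5, -40.1], [12.6, -39.7], [13.8, -39.3]] 0.029760958983574365
```

At the stop: 12 N, holding. Now I'll swing slowly, yawing with the bar, starting with small steps as a check.

>>> send_rows([
  {"jaw": 1, "x": -0.0002, "y": -0.001, "z": 0, "rx": 0, "ry": 0, "rz": 0.0075},
  {"jaw": 1, "x": -0.0003, "y": -0.002, "z": 0, "rx": 0, "ry": 0, "rz": 0.015},
  {"jaw": 1, "x": -0.0003, "y": -0.002, "z": 0, "rx": 0, "ry": 0, "rz": 0.015},
  {"jaw": 1, "x": -0.0003, "y": -0.002, "z": 0, "rx": 0, "ry": 0, "rz": 0.015},
  {"jaw": 1, "x": -0.0003, "y": -0.002, "z": 0, "rx": 0, "ry": 0, "rz": 0.015},
])

```text
time_s: 6.48
ee_pos: [0.4909, -0.0697, 0.1356]
tcp_rot: [0.179, 2.851, -0.025]
contact_force: [-4.6, 1.8, 10.5]
grip_width: 0.0003
```

>>> send_rows([
  {"jaw": 1, "x": -0.0002, "y": -0.002, "z": 0, "rx": 0, "ry": 0, "rz": 0.015},
  {"jaw": 1, "x": -0.0002, "y": -0.002, "z": 0, "rx": 0, "ry": 0, "rz": 0.015},
  {"jaw": 1, "x": -0.0002, "y": -0.002, "z": 0, "rx": 0, "ry": 0, "rz": 0.015},
  {"jaw": 1, "x": -0.0001, "y": -0.002, "z": 0, "rx": 0, "ry": 0, "rz": 0.015},
  {"jaw": 1, "x": -0.0001, "y": -0.002, "z": 0, "rx": 0, "ry": 0, "rz": 0.015},
])

```text
time_s: 6.9
ee_pos: [0.4901, -0.0798, 0.1356]
tcp_rot: [0.072, 2.856, -0.01]
contact_force: [-4.3, 1.4, 10.1]
grip_width: 0.0005
```

Run:
```python
from h import *
s=camera("scene")
t=camera("top")
a=cv2.resize(s["pixels"][110:260,220:340],None,fx=3.3,fy=3.3,interpolation=cv2.INTER_CUBIC)
b=cv2.resize(t["pixels"][110:260,290:410],None,fx=3.3,fy=3.3,interpolation=cv2.INTER_CUBIC)
cv2.imwrite("pics/s3.png",np.hstack([a,b])[:,:,::-1])
```

```text
(no output)
```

View pics/s3.png

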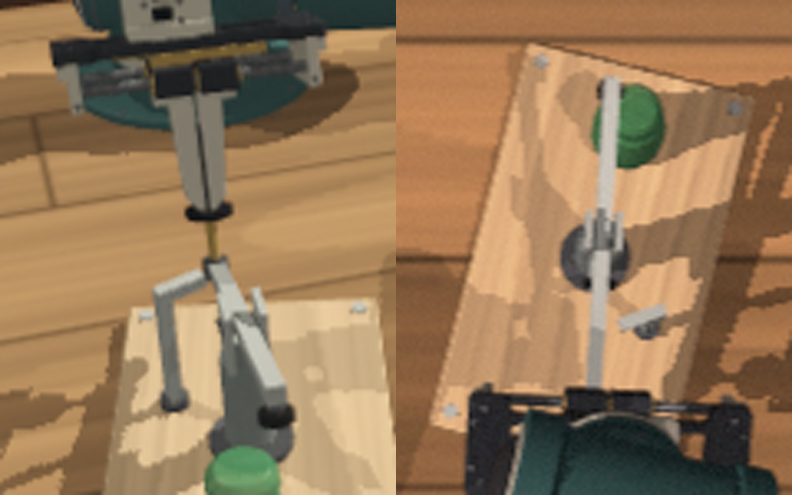

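The tail follows; the fingers stay centred on the knob (205,210 in the left crop) and the foot is clear of the glass. Continuing.

>>> send_rows([
  {"jaw": 1, "x": -0.0001, "y": -0.0021, "z": 0, "rx": 0, "ry": 0, "rz": 0.015},
  {"jaw": 1, "x": 0, "y": -0.0021, "z": 0, "rx": 0, "ry": 0, "rz": 0.015},
  {"jaw": 1, "x": 0, "y": -0.0021, "z": 0, "rx": 0, "ry": 0, "rz": 0.015},
  {"jaw": 1, "x": 0, "y": -0.0021, "z": 0, "rx": 0, "ry": 0, "rz": 0.015},
  {"jaw": 1, "x": 0.0001, "y": -0.0021, "z": 0, "rx": 0, "ry": 0, "rz": 0.015},
  {"jaw": 1, "x": 0.0001, "y": -0.0021, "z": 0, "rx": 0, "ry": 0, "rz": 0.015},
  {"jaw": 1, "x": 0.0001, "y": -0.0021, "z": 0, "rx": 0, "ry": 0, "rz": 0.015},
  {"jaw": 1, "x": 0.0002, "y": -0.0021, "z": 0, "rx": 0, "ry": 0, "rz": 0.015},
])

```text
time_s: 7.67
ee_pos: [0.4905, -0.0966, 0.1356]
tcp_rot: [-0.099, 2.855, 0.014]
contact_force: [-6.2, 0.0, 10.9]
grip_width: 0.0004
```

>>> send_rows([
  {"jaw": 1, "x": 0.0002, "y": -0.0021, "z": 0, "rx": 0, "ry": 0, "rz": 0.015},
  {"jaw": 1, "x": 0.0002, "y": -0.0021, "z": 0, "rx": 0, "ry": 0, "rz": 0.015},
  {"jaw": 1, "x": 0.0003, "y": -0.0021, "z": 0, "rx": 0, "ry": 0, "rz": 0.015},
  {"jaw": 1, "x": 0.0003, "y": -0.0021, "z": 0, "rx": 0, "ry": 0, "rz": 0.015},
])

```text
time_s: 8.0
ee_pos: [0.4915, -0.1051, 0.1355]
tcp_rot: [-0.185, 2.852, 0.026]
contact_force: [-6.8, -0.1, 11.3]
grip_width: 0.0004
```

Run:
```python
from h import *
print(state()["contact_force"],state()["ee_pos"],state()["tcp_rot"])
s=camera("scene")
t=camera("top")
a=cv2.resize(s["pixels"][110:260,220:340],None,fx=3.3,fy=3.3,interpolation=cv2.INTER_CUBIC)
b=cv2.resize(t["pixels"][110:260,290:410],None,fx=3.3,fy=3.3,interpolation=cv2.INTER_CUBIC)
cv2.imwrite("pics/s4.png",np.hstack([a,b])[:,:,::-1])
```

```text
[-6.83573095 -0.06414898 11.26998056] [ 0.49146051 -0.10507669  0.13554865] [-0.18500498  2.85163032  0.02587264]
```

View pics/s4.png

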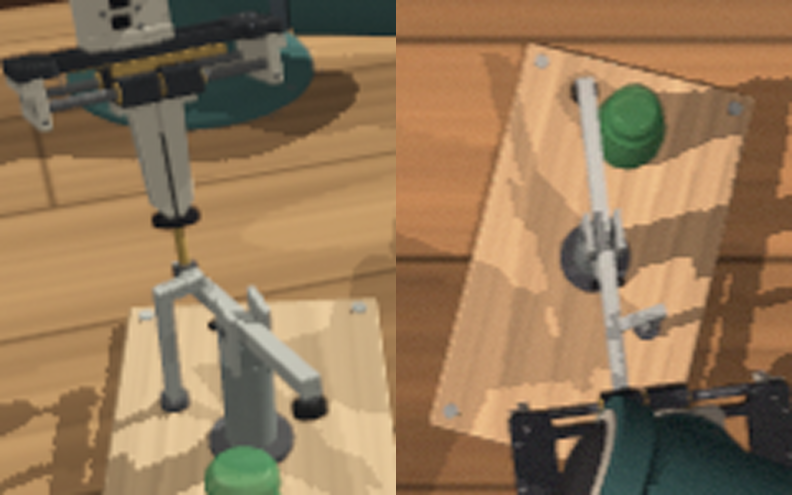

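The bar's edge is just reaching the catch arm (top crop 620,320), with no resistance sensed. Continuing under it.

>>> send_rows([
  {"jaw": 1, "x": 0.0001, "y": -0.0021, "z": 0, "rx": 0, "ry": 0, "rz": 0.015},
  {"jaw": 1, "x": 0.0001, "y": -0.0021, "z": 0, "rx": 0, "ry": 0, "rz": 0.015},
  {"jaw": 1, "x": 0.0002, "y": -0.0021, "z": 0, "rx": 0, "ry": 0, "rz": 0.015},
  {"jaw": 1, "x": 0.0003, "y": -0.0021, "z": 0, "rx": 0, "ry": 0, "rz": 0.015},
])

```text
time_s: 8.43
ee_pos: [0.4927, -0.1134, 0.1358]
tcp_rot: [-0.27, 2.844, 0.038]
contact_force: [1.7, 1.2, 8.7]
grip_width: 0.0005
```

>>> send_rows([
  {"jaw": 1, "x": 0.0004, "y": -0.0021, "z": 0, "rx": 0, "ry": 0, "rz": 0.015},
  {"jaw": 1, "x": 0.0004, "y": -0.002, "z": 0, "rx": 0, "ry": 0, "rz": 0.015},
  {"jaw": 1, "x": 0.0005, "y": -0.002, "z": 0, "rx": 0, "ry": 0, "rz": 0.015},
  {"jaw": 1, "x": 0.0005, "y": -0.002, "z": 0, "rx": 0, "ry": 0, "rz": 0.015},
])

```text
time_s: 8.77
ee_pos: [0.4946, -0.1215, 0.1359]
tcp_rot: [-0.356, 2.835, 0.05]
contact_force: [2.3, 0.6, 8.5]
grip_width: 0.0008
```

>>> send_rows([
  {"jaw": 1, "x": 0.0006, "y": -0.002, "z": 0, "rx": 0, "ry": 0, "rz": 0.015},
  {"jaw": 1, "x": 0.0006, "y": -0.002, "z": 0, "rx": 0, "ry": 0, "rz": 0.015},
  {"jaw": 1, "x": 0, "y": 0, "z": 0, "rx": 0, "ry": 0, "rz": 0},
])

```text
time_s: 9.02
ee_pos: [0.4958, -0.1258, 0.1358]
tcp_rot: [-0.398, 2.83, 0.056]
contact_force: [1.0, -0.5, 9.6]
grip_width: 0.0004
```

Run:
```python
from h import *
print(state()["contact_force"],state()["ee_pos"],state()["tcp_rot"])
s=camera("scene")
t=camera("top")
a=cv2.resize(s["pixels"][110:260,220:340],None,fx=3.3,fy=3.3,interpolation=cv2.INTER_CUBIC)
b=cv2.resize(t["pixels"][110:260,290:410],None,fx=3.3,fy=3.3,interpolation=cv2.INTER_CUBIC)
cv2.imwrite("pics/s5.png",np.hstack([a,b])[:,:,::-1])
```

```text
[ 1.0122419  -0.46818344  9.59286687] [ 0.49582751 -0.12579305  0.13582592] [-0.39814241  2.83004112  0.05554735]
```

View pics/s5.png

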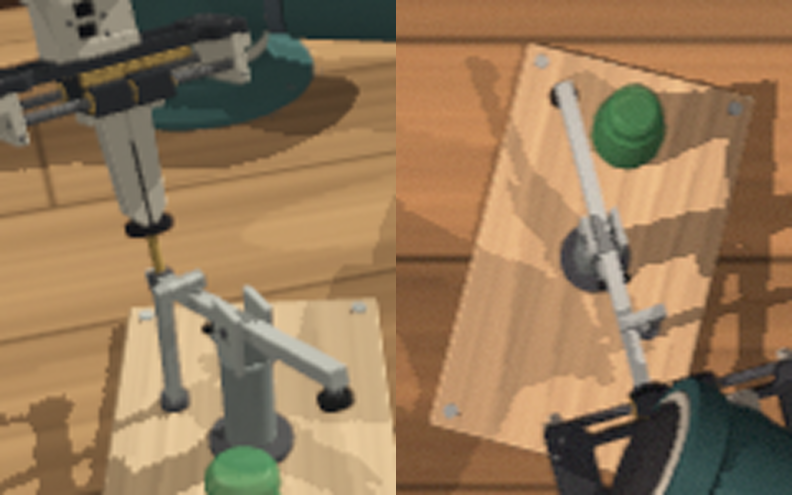

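The bar is now beneath the catch arm (left crop 180,285), at about 0.53 rad. A little further to the swing stop.

>>> send_rows([
  {"jaw": 1, "x": 0.0005, "y": -0.0019, "z": 0, "rx": 0, "ry": 0, "rz": 0.015},
  {"jaw": 1, "x": 0.0006, "y": -0.0019, "z": 0, "rx": 0, "ry": 0, "rz": 0.015},
  {"jaw": 1, "x": 0, "y": 0, "z": 0, "rx": 0, "ry": 0, "rz": 0},
])

```text
time_s: 9.37
ee_pos: [0.497, -0.1295, 0.1358]
tcp_rot: [-0.441, 2.824, 0.062]
contact_force: [1.6, 1.0, 9.5]
grip_width: 0.0003
```

>>> send_rows([
  {"jaw": 1, "x": 0.0006, "y": -0.0019, "z": 0, "rx": 0, "ry": 0, "rz": 0.015},
  {"jaw": 1, "x": 0.0004, "y": -0.001, "z": 0, "rx": 0, "ry": 0, "rz": 0.008},
  {"jaw": 1, "x": 0, "y": 0, "z": 0, "rx": 0, "ry": 0, "rz": 0},
])

```text
time_s: 9.62
ee_pos: [0.4979, -0.1323, 0.1358]
tcp_rot: [-0.473, 2.819, 0.066]
contact_force: [1.6, -0.2, 8.7]
grip_width: 0.0004
```

Run:
```python
from h import *
print(state()["contact_force"],state()["ee_pos"],state()["tcp_rot"])
s=camera("scene")
t=camera("top")
a=cv2.resize(s["pixels"][110:260,220:340],None,fx=3.3,fy=3.3,interpolation=cv2.INTER_CUBIC)
b=cv2.resize(t["pixels"][110:260,290:410],None,fx=3.3,fy=3.3,interpolation=cv2.INTER_CUBIC)
cv2.imwrite("pics/s6.png",np.hstack([a,b])[:,:,::-1])
```

```text
[ 1.5813586  -0.1526739   8.74779954] [ 0.49793436 -0.1323285   0.13579918] [-0.4726652   2.81948432  0.06617986]
```

View pics/s6.png

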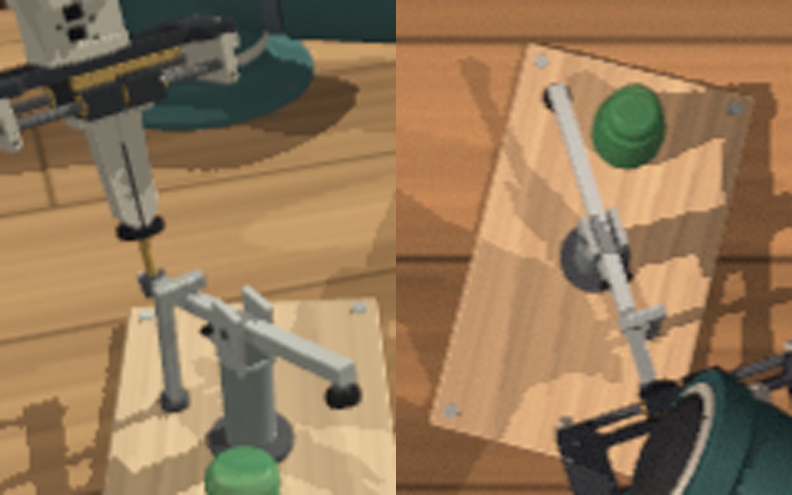

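>>> send_rows([
  {"jaw": 1, "x": 0.0006, "y": -0.0015, "z": 0, "rx": 0, "ry": 0, "rz": 0.01},
  {"jaw": 1, "x": 0.0006, "y": -0.0015, "z": 0, "rx": 0, "ry": 0, "rz": 0.01},
  {"jaw": 1, "x": 0, "y": 0, "z": 0, "rx": 0, "ry": 0, "rz": 0},
])

```text
time_s: 9.97
ee_pos: [0.499, -0.135, 0.1357]
tcp_rot: [-0.501, 2.815, 0.071]
contact_force: [0.1, 2.1, 9.4]
grip_width: 0.0005
```

>>> send_rows([
  {"jaw": 1, "x": 0.0003, "y": -0.001, "z": 0, "rx": 0, "ry": 0, "rz": 0.007},
  {"jaw": 1, "x": 0, "y": 0, "z": 0, "rx": 0, "ry": 0, "rz": 0},
])

```text
time_s: 10.13
ee_pos: [0.4991, -0.1357, 0.1356]
tcp_rot: [-0.511, 2.814, 0.074]
contact_force: [-1.4, 5.9, 10.3]
grip_width: 0.0008
```

Run:
```python
from h import *
print(state()["contact_force"],state()["ee_pos"],state()["tcp_rot"])
s=camera("scene")
t=camera("top")
a=cv2.resize(s["pixels"][110:260,220:340],None,fx=3.3,fy=3.3,interpolation=cv2.INTER_CUBIC)
b=cv2.resize(t["pixels"][110:260,290:410],None,fx=3.3,fy=3.3,interpolation=cv2.INTER_CUBIC)
cv2.imwrite("pics/s7.png",np.hstack([a,b])[:,:,::-1])
# bar yaw from top: foot end & at fork; foot tip height ~.15, fork .124
A=onz(t,290+(560-396)/3.3,110+88/3.3,.154); B=onz(t,290+(636-396)/3.3,110+330/3.3,.105); print(A,B,np.arctan2(A[1]-B[1],A[0]-B[0])+.247)
```

```text
[-1.3503259   5.92644944 10.32014433] [ 0.4990567  -0.13568418  0.13555005] [-0.51122763  2.81411366  0.07381285]
[ 0.73409979 -0.05384967  0.154     ] [ 0.55620628 -0.11384542  0.105     ] 0.572277273741578
```

View pics/s7.png

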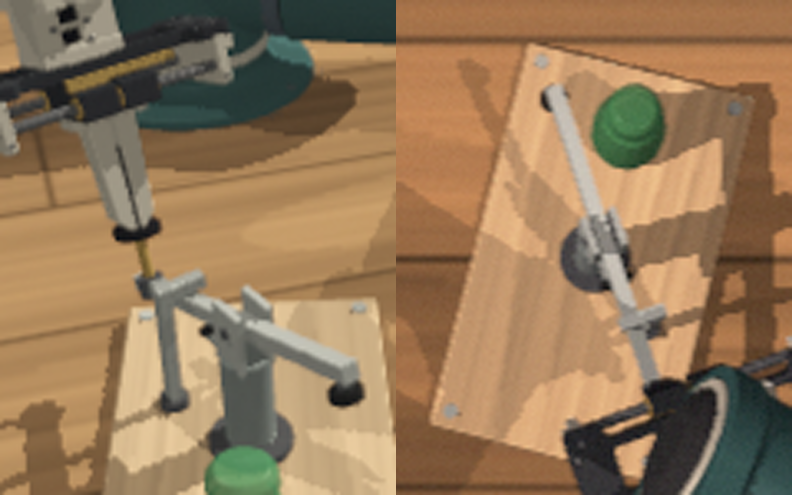

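A sideways force of 6 N shows that the swing stop has been reached. I'll relieve most of it and ease off upward slowly.

>>> send_rows([
  {"jaw": 1, "x": -0.0001, "y": 0.0004, "z": 0, "rx": 0, "ry": 0, "rz": 0},
  {"jaw": 1, "x": 0, "y": 0, "z": 0.0005, "rx": 0, "ry": 0, "rz": 0},
  {"jaw": 1, "x": 0, "y": 0, "z": 0.0005, "rx": 0, "ry": 0, "rz": 0},
  {"jaw": 1, "x": 0, "y": 0, "z": 0.0005, "rx": 0, "ry": 0, "rz": 0},
  {"jaw": 1, "x": 0.0001, "y": 0, "z": 0.0005, "rx": 0, "ry": 0, "rz": 0},
])

```text
time_s: 10.65
ee_pos: [0.4991, -0.1355, 0.1375]
tcp_rot: [-0.51, 2.814, 0.073]
contact_force: [1.2, 2.5, 7.4]
grip_width: 0.0005
```

>>> send_rows([
  {"jaw": 1, "x": 0.0001, "y": 0, "z": 0.0005, "rx": 0, "ry": 0, "rz": 0},
  {"jaw": 1, "x": 0.0001, "y": 0, "z": 0.0005, "rx": 0, "ry": 0, "rz": 0},
  {"jaw": 1, "x": 0.0001, "y": 0, "z": 0.0005, "rx": 0, "ry": 0, "rz": 0},
  {"jaw": 1, "x": 0.0001, "y": 0, "z": 0.0005, "rx": 0, "ry": 0, "rz": 0},
])

```text
time_s: 10.98
ee_pos: [0.4993, -0.1354, 0.1393]
tcp_rot: [-0.511, 2.815, 0.073]
contact_force: [-1.8, 1.1, 7.8]
grip_width: 0.0001
```

>>> send_rows([
  {"jaw": 1, "x": 0.0001, "y": 0, "z": 0.0005, "rx": 0, "ry": 0, "rz": 0},
  {"jaw": 1, "x": 0.0001, "y": 0, "z": 0.0005, "rx": 0, "ry": 0, "rz": 0},
  {"jaw": 1, "x": 0.0001, "y": 0, "z": 0.0005, "rx": 0, "ry": 0, "rz": 0},
  {"jaw": 1, "x": 0.0001, "y": 0, "z": 0.0005, "rx": 0, "ry": 0, "rz": 0},
])

```text
time_s: 11.32
ee_pos: [0.4995, -0.1354, 0.1411]
tcp_rot: [-0.511, 2.815, 0.073]
contact_force: [-3.2, 2.4, 7.7]
grip_width: 0.0006
```

>>> send_rows([
  {"jaw": 1, "x": 0.0001, "y": 0, "z": 0.0005, "rx": 0.001, "ry": 0.003, "rz": 0},
  {"jaw": 1, "x": 0.0001, "y": 0, "z": 0.0005, "rx": -0.001, "ry": 0.003, "rz": 0},
  {"jaw": 1, "x": 0.0001, "y": 0, "z": 0.0005, "rx": -0.001, "ry": 0.003, "rz": 0},
  {"jaw": 1, "x": 0.0001, "y": 0, "z": 0.0005, "rx": 0, "ry": 0, "rz": 0},
])

```text
time_s: 11.65
ee_pos: [0.4997, -0.1356, 0.1423]
tcp_rot: [-0.512, 2.826, 0.074]
contact_force: [-0.1, 0.4, 1.4]
grip_width: 0.0003
```

>>> send_rows([
  {"jaw": 1, "x": 0, "y": 0, "z": 0.0005, "rx": 0, "ry": 0, "rz": 0},
  {"jaw": 1, "x": 0, "y": 0, "z": 0.0005, "rx": 0, "ry": 0, "rz": 0},
  {"jaw": 1, "x": 0, "y": 0, "z": 0.0005, "rx": 0, "ry": 0, "rz": 0},
  {"jaw": 1, "x": 0, "y": 0, "z": 0.0005, "rx": 0, "ry": 0, "rz": 0},
])

```text
time_s: 11.98
ee_pos: [0.4996, -0.1356, 0.1442]
tcp_rot: [-0.512, 2.826, 0.075]
contact_force: [0.4, -0.9, -0.6]
grip_width: 0.0004
```

Run:
```python
from h import *
print(state()["contact_force"],state()["ee_pos"])
s=camera("scene")
a=cv2.resize(s["pixels"][110:260,220:340],None,fx=3.8,fy=3.8,interpolation=cv2.INTER_CUBIC)
cv2.imwrite("pics/s8.png",a[:,:,::-1])
```

```text
[ 0.36107787 -0.86744141 -0.60724995] [ 0.49958762 -0.13558716  0.1441618 ]
```

View pics/s8.png

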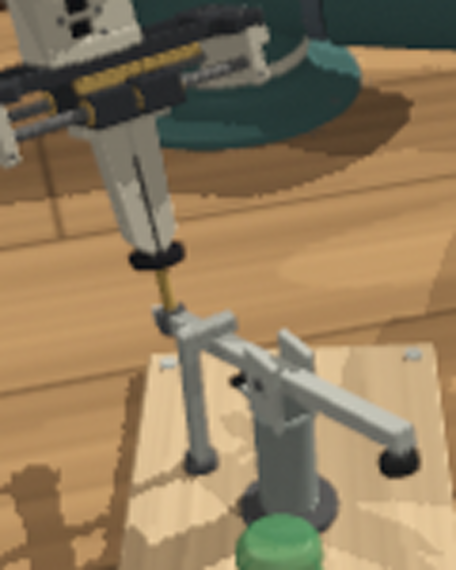

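Force fell to zero at TCP z ≈ 0.142, as predicted for the catch holding the bar. Next I'll withdraw upward along the tool axis.

>>> send_rows([
  {"jaw": 1, "x": 0, "y": 0, "z": 0.001, "rx": 0, "ry": 0, "rz": 0},
  {"jaw": 1, "x": -0.0005, "y": 0, "z": 0.002, "rx": 0, "ry": 0, "rz": 0},
  {"jaw": 1, "x": -0.001, "y": 0, "z": 0.004, "rx": 0, "ry": 0, "rz": 0},
  {"jaw": 1, "x": -0.002, "y": 0, "z": 0.008, "rx": 0, "ry": 0, "rz": 0},
  {"jaw": 1, "x": -0.003, "y": 0, "z": 0.012, "rx": 0, "ry": 0, "rz": 0},
  {"jaw": 1, "x": -0.003, "y": 0, "z": 0.012, "rx": 0, "ry": 0, "rz": 0},
  {"jaw": 1, "x": -0.003, "y": 0, "z": 0.012, "rx": 0, "ry": 0, "rz": 0},
  {"jaw": 1, "x": -0.002, "y": 0, "z": 0.008, "rx": 0, "ry": 0, "rz": 0},
  {"jaw": 1, "x": 0, "y": 0, "z": 0, "rx": 0, "ry": 0, "rz": 0},
  {"jaw": 1, "x": 0, "y": 0, "z": 0, "rx": 0, "ry": 0, "rz": 0},
  {"jaw": 1, "x": 0, "y": 0, "z": 0, "rx": 0, "ry": 0, "rz": 0},
  {"jaw": 1, "x": 0, "y": 0, "z": 0, "rx": 0, "ry": 0, "rz": 0},
])

```text
time_s: 13.03
ee_pos: [0.485, -0.1355, 0.2025]
tcp_rot: [-0.512, 2.826, 0.076]
contact_force: [-1.6, -0.2, 0.4]
grip_width: 0.0001
```

Run:
```python
from h import *
print(state()["contact_force"],state()["ee_pos"])
s=camera("scene");t=camera("top")
a=cv2.resize(s["pixels"][110:260,220:340],None,fx=3.3,fy=3.3,interpolation=cv2.INTER_CUBIC)
b=cv2.resize(t["pixels"][110:260,290:410],None,fx=3.3,fy=3.3,interpolation=cv2.INTER_CUBIC)
cv2.imwrite("pics/s9.png",np.hstack([a,b])[:,:,::-1])
print(dark(s,245,285,165,195), dark(s,310,335,220,240))
p1=cv2.imread("pics/top0.png").astype(int)[:,:,::-1]; d=np.abs(t["pixels"].astype(int)-p1).max(2)
for n,(u,v) in dict(green=(178,188),amber=(184,258),white=(445,196),wrench=(458,270),ins=(362,152)).items(): print(n,(d[v-14:v+14,u-14:u+14]>60).sum())
```

```text
[-1.5726518  -0.21868511  0.37703888] [ 0.48499428 -0.13545716  0.20246383]
[([254, 175, 14, 6, 44], [260.3, 178.0])] [([320, 229, 10, 6, 40], [324.0, 232.0])]
green 0
amber 0
white 0
wrench 736
ins 118
```

View pics/s9.png

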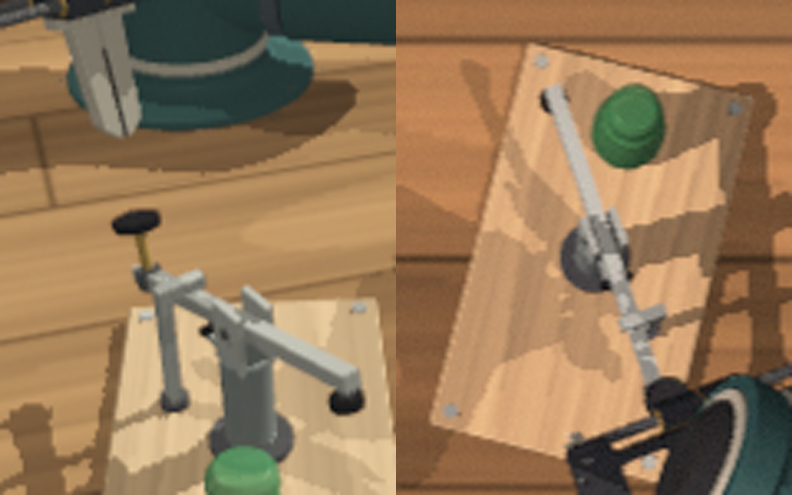

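The tail is held under the catch, the foot is up at (345,398), the insulator is upright and the gripper is clear. The wrench pixels changed in the top view, probably because the arm hides it, so I'll check it in the scene view.

Run:
```python
from h import *
s=camera("scene")["pixels"].astype(int);p=cv2.imread("pics/scene0.png").astype(int)[:,:,::-1];d=np.abs(s-p).max(2)
f=lambda im:(im.min(2)>120).astype(np.uint8)
for im in (p,s):
    m=f(im)[200:230,130:205]; M=cv2.moments(m,True); print(M["m00"],M["m10"]/M["m00"],M["m01"]/M["m00"])
    g=((im[:,:,1]-im[:,:,0])>25).astype(np.uint8)[262:295,270:320]; M=cv2.moments(g,True); print("ins",M["m00"],M["m10"]/M["m00"],M["m01"]/M["m00"])
cv2.imwrite("pics/full.png",s[:,:,::-1].astype(np.uint8))
```

```text
357.0 39.260504201680675 13.980392156862745
ins 618.0 24.889967637540455 14.715210355987056
359.0 39.17548746518106 13.974930362116991
ins 621.0 24.85185185185185 14.660225442834138
```

View pics/full.png

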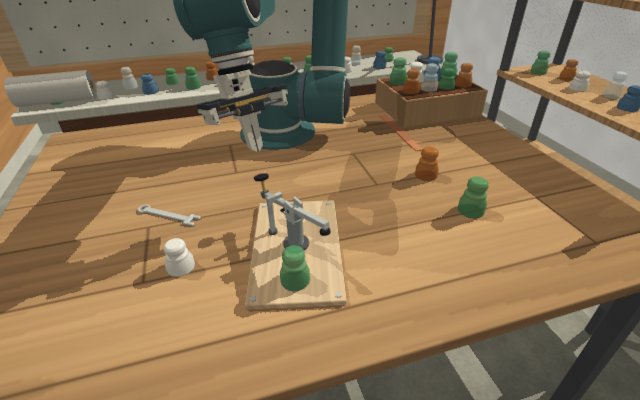

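The wrench (168,215) and the insulator (295,268) are where they were to within 0.1 px, and the hold-down stays open under the catch.

```bash
python3 -c "
from bench import *
print(finish_job())"
```

```text
the job is handed in; nothing more can be done
None
```

The hold-down is open with its tail held under the catch, and I handed the job in at about 13 s of the 53 s allowed. No verdict was given.

**What I did:** I found the knob in both camera views and felt its top at about 167 mm above the bench. With the closed fingertips I pressed it along the bar's arc to the rubber stop, then swung the tail in small steps until a sideways force showed the swing stop. I eased off about 0.5 mm per step until the catch took the load, then withdrew.

**Last checks:**
- **Force:** the highest end-of-move reading was about 13 N against the 20 N limit. Readings come only at the end of each move, so a short peak in between would not show.
- **Catch:** the force dropped to zero within about 1 mm of the height expected for the bar resting on the catch. After I withdrew, the pictures showed the foot up, the bar under the catch and the gripper clear.
- **Swing:** a rough measurement from the top view gave 0.57 rad, slightly under the 0.60 stop but above the 0.50 needed.
- **Insulator and wrench:** both are within 0.1 pixel of where they started in the scene view.
- **Amber, white and green:** the top view shows no change at any of them.

**Disagreement and slip:** the top view did report a change at the wrench, but the arm was hiding it there, and the scene view cleared it. Partway through the swing the force along the bar changed suddenly, so the fingertip probably slipped slightly on the knob; it stayed on and the swing was not affected.

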